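Change the samples in the slip-clutch clamp

ROBOT

A 6-joint arm with a two-finger parallel gripper is mounted at the origin on the work surface. World frame = base frame: x ahead of the robot, y to its left, z up, the work surface at z = 0. Lengths are in mm, angles in rad, forces in N, time in s.
With the tool pointing down it reaches from about 275 to 750 mm from the base axis. Payload 10.2 kg.
Tool frame: the origin (TCP) lies between the finger pads, 19 mm behind the fingertips; this is the grasp point; z points along the fingers, y is the line along which they close (so a half turn about z gives the same grasp; the last joint's range is limited). The gripper opens to 85 mm and grips with 20 to 120 N. Pads are 22 mm wide; open, the fingers measure 114 mm over their backs; the gripper's body (76 mm by 85 mm) begins 54 mm behind the grasp point. The pads swing forward as they close: fully open they stand 13 mm farther back than shut.
Start: joints at [0.974, 0.313, 1.498, -0, 1.331, -0.223], TCP at [191.72, 488.748, 249.994] pointing down, gripper open.
Joint ranges: [-2.94, 2.94], [-0.97, 2.17], [0.19, 2.56], [-1.23, 4.37], [0.02, 3.11], [-2.88, 2.88]. Speed limits (rad/s): [2.39, 2.39, 3.01, 3.14, 3.14, 3.14].

INTERFACE

Orientations are given as a unit quaternion [w, x, y, z].
In Python, from rig import sense, capture, finish_job, regions_of, mark_of gives the robot as it stands.
- The arm moves only by the tool jog_arm, never from a script. Its argument "series" is text: rows parted by semicolons, each of 7 numbers parted by spaces: the shift along the tool's x, y, z in units of 0.4 m (1.0 is 0.4 m), then the turn, a rotation vector about the tool's x, y, z in units of pi/2 rad (1.0 is pi/2 rad), then the opening, from -1 (shut) to 1 (fully open). A call has 1 to 20 rows; each row is the pose to reach, as a shift and turn from the pose commanded when the call began, along the tool's axes at that moment; what a row does not reach only later rows make up. A row lasts 1/8 s, in which the tool goes at most 62.5 mm and 10.7 degrees, less where a joint would pass 70% of its speed; a pose out of reach is approached as far as the arm can. A call with a number of a shift or a turn outside -1 to 1 is refused whole. A call with a gripper value outside its range is refused whole. The fingers move at their own pace and stop on an object; "grip_force" is the grip in N (left out, the last holds). Time passes only in rows, so rows that repeat a pose let the fingers close. It gives the time, the measured TCP pose, the force, the opening and the grip force at its end, in the units of the state.
- sense(): the state, without advancing time (a new reading comes with each control period).
- capture(name): name is "side" or "top" or "wrist"; returns a dict with "img" (480x640x3 uint8, red, green, blue), "intrinsics" (3x3 intrinsics, pixels), "dist_coeffs" ([k1, k2, p1, p2, k3] as OpenCV has them; the pictures are not rectified), "R" (3x3) and "t" (3): a world point X has camera coordinates R X + t. Camera axes: x right, y down, z forward; pixel columns grow to the right and rows downward; lengths in mm; the calibration is good to about 2 mm. A picture is of the moment at which its call begins. There is no depth.
- finish_job(): hands the job in; it is judged then, once.
Trained networks look in a picture, given as the dict that the camera call returned (one of the last four; its "shot" number tells which), for a name from the list of things; names that differ only in an ending like _2 or _b are one class to them, and where a whole thing is asked for, a point or a joint stands for the part that bears it (a point fixed in the world has none). Each returns a list of dicts, best first, with "confidence" (0 to 1); they miss things now and then, are a little off and sometimes report something else, mostly with a low value. They report only what shows in the picture. A call takes as long as a camera call. They do not tell look-alikes from the thing itself.
- regions_of(label, picture): "region" (480x640 bool, what is visible of it) and "point" ([row, column] in pixels, amid what is visible of it).
- mark_of(label, picture): "point" ([row, column] in pixels: a listed point, or the origin of a listed thing).
The state is a dict: "time_s": time; "joints": joint angles; "dq": joint speeds; "tau": joint torques, N m; "eef_pos": TCP position; "ee_rot": TCP orientation; "force": force on the tool from outside, world axes, zero at the start; "wrist_torque": the same for the moment, N m; "grip_width": opening from 0.0 (shut) to 1.0 (fully open); "grip_force": force on a finger pad.
Only numpy, scipy, OpenCV 4.12 (cv2) and the standard library are available. Lean on these libraries where they do the work, as an engineer would, in place of code of your own. Each camera call takes 0.05 s, during which the arm holds its last target. There are 200 camera calls.

TASK

Change the samples in the clamp: turn its blue knob anticlockwise until the orange jaw stands well clear (some 15 mm) of the pots, then stand every spent pot (black lid) upright in the red discard tray, and stand every fresh pot (green lid) upright on the clamp's narrow ledge between the jaw and the dark fence. Once they are all there, turn the knob clockwise until the jaw presses the pots against the fence and the knob's clutch slips, by at least an eighth of a turn, then leave the pots clamped. Leave the yellow-lidded standard and the other things on the bench where they are.

Things in the scene. Friction and masses are not known exactly. Their poses are not given: they have to be found in the camera images.
- fresh0: a squat closed sample pot, upright cylinder 40 mm diameter x 42 mm high, 60 to 130 g, bare metal body with a GREEN lid: a fresh sample to be loaded. Starts standing on the bench. Origin: centre of its underside, z along its axis. 2 to 4 of them are present (None if absent)
- fresh1: a squat closed sample pot, upright cylinder 40 mm diameter x 42 mm high, 60 to 130 g, bare metal body with a GREEN lid: a fresh sample to be loaded. Starts standing on the bench. Origin: centre of its underside, z along its axis. 2 to 4 of them are present (None if absent)
- fresh2: a squat closed sample pot, upright cylinder 40 mm diameter x 42 mm high, 60 to 130 g, bare metal body with a GREEN lid: a fresh sample to be loaded. Starts standing on the bench. Origin: centre of its underside, z along its axis. 2 to 4 of them are present (None if absent)
- fresh3: a squat closed sample pot, upright cylinder 40 mm diameter x 42 mm high, 60 to 130 g, bare metal body with a GREEN lid: a fresh sample to be loaded. Starts standing on the bench. Origin: centre of its underside, z along its axis. 2 to 4 of them are present (None if absent)
- spent0: a squat closed sample pot, upright cylinder 40 mm diameter x 42 mm high, 60 to 130 g, bare metal body with a BLACK lid: a spent sample. Starts standing on the clamp's ledge, against the fence. Origin: centre of its underside, z along its axis. 1 or 2 are present (None if absent)
- spent1: a squat closed sample pot, upright cylinder 40 mm diameter x 42 mm high, 60 to 130 g, bare metal body with a BLACK lid: a spent sample. Starts standing on the clamp's ledge, against the fence. Origin: centre of its underside, z along its axis. 1 or 2 are present (None if absent)
- standard: a squat closed sample pot, upright cylinder 40 mm diameter x 42 mm high, 60 to 130 g, bare metal body with a YELLOW lid: the reference standard, a bystander that stays where it is. Origin: centre of its underside
- station: the white clamp station, fixed. Origin: under it, on the bench; x points from jaw to fence (away from the robot at yaw 0), y along the ledge to the knob. In its frame: white beam in front of the jaw, x -72 to -54 mm, top 74 mm high; white gearbox at y 135 to 220 mm, 95 mm high, carrying the blue knob, whose upright axis is at x = 0, y = 175 mm
- ledge_mid (a point): point on the metal ledge's top (60 mm high), halfway along, 20 mm in front of the fence: pots clamped at the fence have their underside's centre on the line through it along y. Axes as the station's. Ledge: x -14 to 20 mm from here, y -100 to 100 mm, end lips 8 mm high, blue marks at y -72, -24, 24, 72 mm
- fence (a point): middle of the top edge of the dark fence's face (looks to station -x, towards the jaw); the fence is 200 mm long, 12 mm thick, its top 74 mm above the bench, 14 mm above the ledge
- jaw_face (a point): middle of the orange jaw bar's clamping face, which looks towards the fence (station +x); the bar is 190 mm long, 12 mm thick, top 75 mm above the bench. Gap from it to the fence: 41 to 43 mm at the start, up to 64 mm when opened, 40 mm when touching pots that stand against the fence
- tray: red discard tray, open top, 130 x 120 mm (its x, y), walls 4 mm thick and 22 mm high, floor 4 mm thick, fixed to the bench. Origin: under its centre
- cap_grip (a point): point on the upright axis of the blue knob cap, where the TCP goes for a grasp from above; turns with the cap. The cap's bar grip is 40 mm long (this point's x), 14 mm thick (y: close the fingers along y), 30 mm high, from 23 mm below to 7 mm above this point, on a 42 mm disc; white mark on the bar's +x end
- sleeve (a joint): turn of the white sleeve disc (60 mm across, red mark) under the cap, rad, growing clockwise from above: stops at -1.5 and 5.6. The jaw advances 4 mm per rad towards the fence; its gap to the fence is 58 mm at 0 and 40 mm at 4.5, where it meets pots standing at the fence; starts at 3.7 to 4.3. Takes 0.05 N m to turn, stays where left; turning the cap anticlockwise opens the jaw
- cap (a joint): slip of the blue cap on the white sleeve, rad, 0 at the start, growing clockwise. Cap and sleeve turn together (value stays put) until the resistance reaches 0.12 N m, then the cap alone turns and this grows. It slips smoothly, without clicks. Anticlockwise the clutch is solid while this is 0: the cap drives the sleeve without slip
- beaker: clear beaker, 68 mm across, 85 mm high: a bystander to leave alone
- jar: white jar, 56 mm across, 70 mm high: a bystander to leave alone
- spatula: metal spatula 170 mm long lying on the bench: a bystander to leave alone
- marker: black marker pen 120 mm long lying on the bench: a bystander to leave alone
Not all that is in view belongs to the job. Leave any pink or purple look-alike of the spent0 alone.

How it is judged:
By the outcome, as a careful person would: the job done as asked, in the order asked, and still so for the second after the job is handed in, with the robot touching nothing.
Of fresh0, fresh1, fresh2, fresh3 only 2 to 4 are there at a start; the rules pass over those that are not, and their reading is None.
Of spent0, spent1 only 1 to 2 are there at a start; the rules pass over those that are not, and their reading is None.
At some moment in a run one of fresh0, fresh1, fresh2, fresh3, spent0, spent1 may be knocked a few centimetres aside while the robot is not near it.
It also fails if it takes over 210 s, if anything falls off the work surface, if the arm or the gripper's body presses on something with over 40 N, if the wrist force passes 120 N, or if a joint passes its speed limit or range.

## Working session

There is one attempt and no reset: what is moved stays moved. The work goes in short steps, Python scripts to look and compute and a tool call to move; the robot and the scene stay as the last step left them, time stands still between calls to the robot, and variables do not carry over. Pictures are saved under pics/ and viewed, at most 14 in all, crops included, and the job is handed in when it is done.

Besides the shell and the picture viewer there is one more tool, called after ">>>" as name(argument=value, ...), one argument or row to a line, values as JSON. jog_arm: Moves the arm, as the interface text tells. Shifts and turns lie within -1 to 1; 1 stands for 0.4 m of shift or pi/2 rad of turn. Its arguments: {"type":"object","properties":{"series":{"type":"string"},"grip_force":{"type":"number"}},"required":["series"]}

```bash
ls; mkdir -p pics; python3 - <<'E'
from rig import *
import cv2
s=sense(); print({k:s[k] for k in ('time_s','eef_pos','ee_rot','force','grip_width')})
for n in ('top','side'):
    c=capture(n); cv2.imwrite(f'pics/{n}0.png',c['img'][:,:,::-1])
    print(n,c['intrinsics'],c['dist_coeffs'],c['R'],c['t'])
    for l in ('fresh0','spent0','standard','station','ledge_mid','fence','jaw_face','tray','cap_grip','beaker','jar'):
        print(l,[(round(d['confidence'],2),[round(float(v)) for v in d['point']]) for d in mark_of(l,c)][:6])
E
```

```text
pics
{'time_s': 0.0, 'eef_pos': array([191.58891932, 488.55112369, 249.44611552]), 'ee_rot': array([-2.60538193e-04,  1.85828987e-01,  9.82581901e-01, -5.71314009e-04]), 'force': array([-1.04607082, -0.86525572,  0.76201007]), 'grip_width': 1.0004834773296782}
top [[595.20719371   0.         312.62147646]
 [  0.         595.20719371 239.96486889]
 [  0.           0.           1.        ]] [-0.02825625  0.          0.          0.          0.        ] [[ 2.46788344e-02 -9.99691012e-01  2.97249704e-03]
 [-9.91346609e-01 -2.48561008e-02 -1.28895598e-01]
 [ 1.28929655e-01  2.34218252e-04 -9.91653714e-01]] [ -11.47655704  532.15750297 1215.38547553]
fresh0 [(0.7, [271, 280]), (0.64, [279, 392])]
spent0 [(0.79, [168, 361]), (0.75, [132, 356]), (0.74, [178, 406]), (0.49, [176, 325]), (0.28, [272, 280]), (0.25, [167, 326])]
standard [(0.82, [264, 168])]
station [(0.84, [184, 326])]
ledge_mid [(0.87, [172, 324])]
fence [(0.81, [165, 325])]
jaw_face [(0.88, [182, 324]), (0.57, [166, 327])]
tray [(0.69, [254, 465])]
cap_grip [(0.73, [179, 237]), (0.48, [177, 152])]
beaker [(0.83, [181, 151])]
jar [(0.85, [189, 478])]
side [[434.35006994   0.         321.3418374 ]
 [  0.         434.35006994 239.41475719]
 [  0.           0.           1.        ]] [0.03211649 0.         0.         0.         0.        ] [[ 0.9436427  -0.33048379 -0.01785823]
 [-0.18183069 -0.4725911  -0.86231969]
 [ 0.27654304  0.81696886 -0.50604924]] [-498.63074722  203.97490177  792.15391842]
fresh0 [(0.94, [352, 310]), (0.82, [279, 285])]
spent0 [(0.93, [332, 435]), (0.85, [290, 444]), (0.72, [275, 409])]
standard [(0.56, [229, 265])]
station [(0.75, [285, 382])]
ledge_mid [(0.82, [258, 389]), (0.62, [401, 482])]
fence [(0.88, [251, 397])]
jaw_face [(0.96, [258, 380])]
tray [(0.62, [416, 381])]
cap_grip [(0.74, [197, 343])]
beaker [(0.81, [211, 325])]
jar [(0.69, [404, 477])]
```

View pics/top0.png

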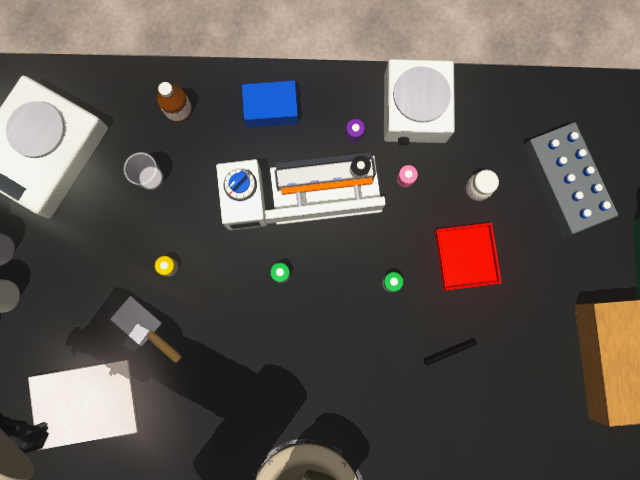

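View pics/side0.png

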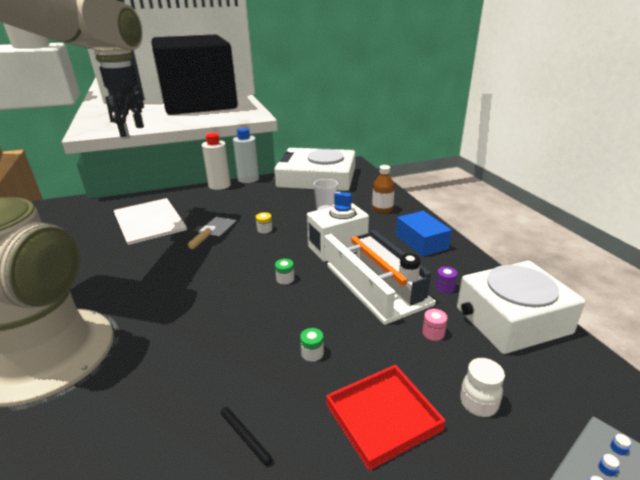

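The top view shows two green-lidded pots at (col 280, row 272) and (393, 281), and one black-lidded pot on the ledge at (361, 166). The pink pot (408, 175) and purple pot (356, 128) are look-alikes. The yellow standard is at (164, 265), the knob at (239, 183) and the tray at (468, 256).

```bash
cat > h.py <<'E'
from rig import *
import cv2, numpy as np
def ray(c,p):  # p=[row,col]
    u=cv2.undistortPoints(np.array([[[p[1],p[0]]]],float),c['intrinsics'],c['dist_coeffs'])[0,0]
    R=c['R']; return -R.T@c['t'], R.T@np.array([u[0],u[1],1])
def atz(c,p,z):
    o,d=ray(c,p); return o+d*(z-o[2])/d[2]
def tri(cs,ps):
    A=np.zeros((3,3));b=np.zeros(3)
    for c,p in zip(cs,ps):
        o,d=ray(c,p); d=d/np.linalg.norm(d); M=np.eye(3)-np.outer(d,d); A+=M;b+=M@o
    return np.linalg.solve(A,b)
def proj(c,X):
    r=cv2.projectPoints(np.array([X],float),cv2.Rodrigues(c['R'])[0],c['t'],c['intrinsics'],c['dist_coeffs'])[0][0,0]; return r[::-1]
def blobs(c,lo,hi,amin=25):
    h=cv2.cvtColor(c['img'],cv2.COLOR_RGB2HSV); m=cv2.inRange(h,lo,hi)
    n,_,st,ce=cv2.connectedComponentsWithStats(m)
    return [(ce[i][::-1],st[i]) for i in range(1,n) if st[i][4]>=amin]
E
cat > t.py <<'E'
from h import *
np.set_printoptions(precision=1,suppress=True)
t,s=capture('top'),capture('side')
for l in ('station','ledge_mid','fence','jaw_face','cap_grip','tray'):
    a,b=mark_of(l,t),mark_of(l,s)
    if a and b: print(l,tri([t,s],[a[0]['point'],b[0]['point']]),a[0]['point'],b[0]['point'])
for nm,lo,hi in (('green',(45,100,60),(80,255,255)),('yellow',(22,120,120),(34,255,255)),('blue',(100,150,60),(125,255,255)),('orange',(8,180,150),(18,255,255)),('red',(0,200,120),(4,255,255))):
    for c,k in ((t,'top'),(s,'side')):
        for ce,st in blobs(c,lo,hi): print(nm,k,ce,st,'z42',atz(c,ce,42)[:2],'z75',atz(c,ce,75)[:2])
im=cv2.resize(t['img'][120:240,200:400],(800,480),interpolation=cv2.INTER_CUBIC)
cv2.imwrite('pics/crop1.png',im[:,:,::-1])
E
python3 t.py
```

```text
station [659.5 -26.7  -3.4] [186.0, 326.6] [284.6, 382.8]
ledge_mid [674.3 -23.9  53.1] [172.9, 326.2] [261.1, 389.6]
fence [683.4 -24.6  79.6] [166.2, 326.7] [249.8, 395.2]
jaw_face [647.9 -19.3  67.3] [183.7, 323.9] [256.8, 377.9]
cap_grip [599.8 -10.5 218.3] [173.5, 325.4] [197.8, 340.5]
tray [ 511.1 -329.1    0.1] [256.5, 465.4] [414.4, 383.5]
green top [271.7 279.4] [270 262  20  20 259] z42 [463.3  69. ] z75 [460.8  67.2]
green top [281.3 393.2] [384 272  20  20 256] z42 [ 449.1 -167.1] z75 [ 447.  -162.6]
green side [ 75.1 363.7] [  247     0   236   174 33287] z42 [1542.1 2048.9] z75 [1463.5 1875.4]
green side [34.8  2.7] [  0  23   9  20 109] z42 [-1437.9  6224. ] z75 [-1329.5  5788.5]
green side [151.2  91.5] [    0    45   206   154 10508] z42 [  -6.1 1049.5] z75 [ 12.4 938.7]
green side [157.  230.6] [224 138  12  41 194] z42 [465.7 797.1] z75 [454.6 702.1]
green side [265.2 283.8] [274 258  20  15 199] z42 [462.9  57.9] z75 [452.    9.4]
green side [337.8 311.4] [300 327  24  22 342] z42 [ 449.1 -176.9] z75 [ 439.  -210.7]
yellow top [265.3 163.9] [154 256  20  20 258] z
[... 949 characters left out ...]
676.9 250.9]
blue side [232.6 423.1] [ 396  210   56   46 1772] z42 [818.   75.4] z75 [784.8  25.7]
blue side [448.6 618.2] [611 440  18  14 101] z42 [ 756.3 -503.3] z75 [ 726.9 -516.7]
blue side [469.8 606.9] [599 461  19  15 110] z42 [ 718.5 -519.9] z75 [ 691.6 -532.2]
orange top [185.3 326.5] [281 177  92  17 569] z42 [648.4 -24.7] z75 [640.9 -24. ]
orange side [261.4 379.7] [352 237  54  48 413] z42 [663.8  -2.4] z75 [640.3 -47.2]
red top [256.1 467.5] [ 435  223   66   67 3489] z42 [ 505.4 -322.1] z75 [ 501.8 -313.4]
red side [138.4 212.1] [207 134  11  10  99] z42 [ 431.8 1042.5] z75 [422.8 932.2]
red side [415.5 384. ] [ 327  366  118  104 7028] z42 [ 496.5 -359.8] z75 [ 483.4 -382.1]
```

View pics/crop1.png

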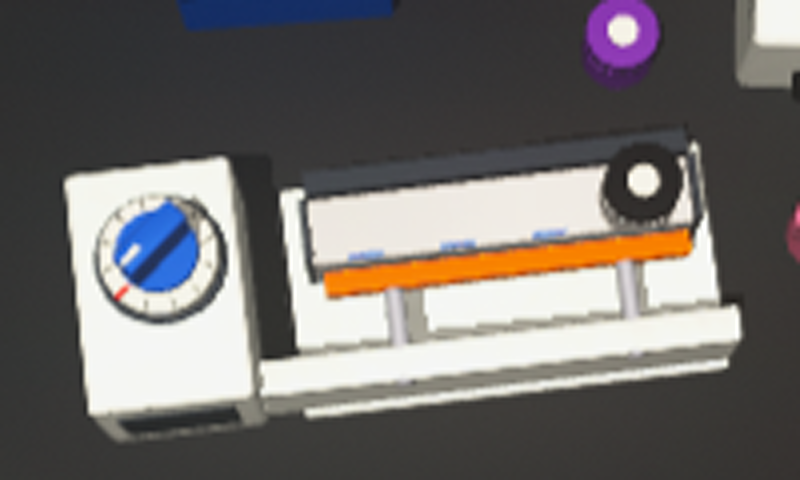

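The crop confirms the black-lidded pot sits on the ledge (crop (642,182), near the far mark). It is the only spent pot; the purple pot at crop (622,30) and the pink one are off the clamp. The knob's white mark points to the lower left (crop (128,258)).

```bash
cat > t2.py <<'E'
from h import *
np.set_printoptions(precision=1,suppress=True)
t,s=capture('top'),capture('side')
for l,z in (('ledge_mid',60),('fence',74),('jaw_face',75),('tray',0),('station',0),('spent0',60)):
    for c in (t,s): print(l,[(round(d['confidence'],2),atz(c,d['point'],z)) for d in mark_of(l,c)][:3])
b=lambda c,r,q:[x[0] for x in blobs(c,(100,150,60),(125,255,255)) if abs(x[0]-np.array([r,q])).max()<15][0]
print('knob',tri([t,s],[b(t,181,239),b(s,200,342)]))
h=cv2.cvtColor(t['img'],cv2.COLOR_RGB2HSV)
m=cv2.inRange(h,(8,180,150),(18,255,255)); m[:, :270]=0; m[:,390:]=0
P=np.argwhere(m>0); W=np.array([atz(t,p,75)[:2] for p in P])
r=cv2.minAreaRect(W.astype(np.float32)); print('orange',r, cv2.boxPoints(r))
m=cv2.inRange(h,(0,200,90),(4,255,255)); m[:,:400]=0
W=np.array([atz(t,p,11)[:2] for p in np.argwhere(m>0)]); print('tray',cv2.minAreaRect(W.astype(np.float32)))
E
python3 t2.py
```

```text
ledge_mid [(0.89, array([670. , -22.5,  60. ])), (0.46, array([ 309.9, -274.2,   60. ])), (0.37, array([654.8, 166. ,  60. ]))]
ledge_mid [(0.74, array([668.4, -34.7,  60. ]))]
fence [(0.74, array([686.3, -17.7,  74. ]))]
fence [(0.89, array([686.3, -19. ,  74. ]))]
jaw_face [(0.72, array([332.9, 325.1,  75. ])), (0.69, array([647.7, -22.4,  75. ])), (0.67, array([ 640.9, -331.6,   75. ]))]
jaw_face [(0.95, array([645.3, -39.8,  75. ]))]
tray [(0.88, array([ 505.4, -328.4,    0. ]))]
tray [(0.78, array([ 515.2, -334.3,    0. ]))]
station [(0.84, array([658.2, -26.7,   0. ]))]
station [(0.81, array([657.8, -29.5,   0. ]))]
spent0 [(0.72, array([762.2, -80. ,  60. ])), (0.69, array([ 665.7, -189.1,   60. ])), (0.58, array([ 678.9, -101.6,   60. ]))]
spent0 [(0.8, array([ 638.3, -257.6,   60. ])), (0.65, array([685.9, -84.3,  60. ])), (0.58, array([ 725.1, -152.9,   60. ]))]
knob [633.7 148.1 127.4]
orange ((640.9172973632812, -24.225784301757812), (13.138882637023926, 188.4452667236328), 8.312877655029297) [[ 620.8   68.1]
 [ 648.  -118.4]
 [ 661.  -116.5]
 [ 633.8   70. ]]
tray ((509.478515625, -330.0992431640625), (132.56259155273438, 125.78474426269531), 8.551902770996094)
```

```bash
cat > go.py <<'E'
# usage: go.py x y z psi_deg(closing direction)
import sys; from h import *
from scipy.spatial.transform import Rotation as Ro
x,y,z,psi=map(float,sys.argv[1:5]); s=sense()
w=s['ee_rot']; R=Ro.from_quat([w[1],w[2],w[3],w[0]])
p=np.radians(psi); Y=np.array([np.cos(p),np.sin(p),0]); Z=np.array([0,0,-1]); X=np.cross(Y,Z)
Rt=Ro.from_matrix(np.c_[X,Y,Z])
d=R.inv().apply(np.array([x,y,z])-s['eef_pos'])/400; v=(R.inv()*Rt).as_rotvec()/(np.pi/2)
print('t',s['time_s'],'pos',s['eef_pos'].round(1),'psi',np.degrees(np.arctan2(*R.as_matrix()[1::-1,1])).round(1),'q',s['joints'].round(2),'w',round(s['grip_width'],2),'F',s['force'].round(1))
print('shift',d.round(4),'turn',v.round(4))
E
python3 go.py 600 148 260 -10; python3 go.py 640 140 260 68.6
```

```text
t 2.6 pos [191.7 488.7 250. ] psi 68.6 q [ 0.97  0.31  1.5  -0.    1.33 -0.22] w 1.0 F [-0.4 -0.1 -0.3]
shift [-1.2613 -0.4204 -0.025 ] turn [0.     0.     0.8732]
t 2.6 pos [191.7 488.7 250. ] psi 68.6 q [ 0.97  0.31  1.5  -0.    1.33 -0.22] w 1.0 F [-0.4 -0.1 -0.3]
shift [-1.3617 -0.4025 -0.025 ] turn [-0.      0.     -0.0002]
```

>>> jog_arm(
  series="-0.95 -0.32 -0.025 0 0 0.87 1; -0.95 -0.32 -0.025 0 0 0.87 1; -0.95 -0.32 -0.025 0 0 0.87 1; -0.95 -0.32 -0.025 0 0 0.87 1; -0.95 -0.32 -0.025 0 0 0.87 1; -0.95 -0.32 -0.025 0 0 0.87 1; -0.95 -0.32 -0.025 0 0 0.87 1; -0.95 -0.32 -0.025 0 0 0.87 1; -0.95 -0.32 -0.025 0 0 0.87 1",
)

```text
time_s: 3.72
eef_pos: [498.8, 230.6, 259.9]
ee_rot: [-0.0, 0.764, 0.645, -0.0]
force: [-0.4, -0.0, 0.5]
grip_width: 0.996
grip_force: 0.0
```

```bash
python3 go.py 590 148 260 -10; python3 - <<'E'
from h import *
c=capture('wrist'); print(-c['R'].T@c['t'], c['R'][2])
E
```

```text
t 3.725 pos [498.8 230.6 259.9] psi -9.7 q [0.22 0.36 1.41 0.   1.38 0.39] w 1.0 F [-0.4 -0.   0.5]
shift [-0.1652  0.2595 -0.0003] turn [-0.0001  0.      0.0033]
[510.92779781 304.75689582 382.56686524] [-0.04963255 -0.28846996 -0.9562017 ]
```

>>> jog_arm(
  series="-0.15 0.3 0 0 0 0.98 1; -0.15 0.3 0 0 0 0.98 1; -0.15 0.3 0 0 0 0.98 1; -0.15 0.3 0 0 0 0.98 1; -0.15 0.3 0 0 0 0.98 1; -0.15 0.3 0 0 0 0.98 1; -0.15 0.3 0 0 0 0.98 1; -0.15 0.3 0 0 0 0.98 1; -0.15 0.3 0 0 0 0.98 1; -0.15 0.3 0 0 0 0.98 1",
)

```text
time_s: 5.03
eef_pos: [606.7, 151.9, 260.1]
ee_rot: [-0.0, 0.998, -0.068, 0.0]
force: [-0.1, 0.1, 0.0]
grip_width: 1.006
grip_force: 0.0
```

```bash
python3 go.py 634 148 260 -138; python3 - <<'E'
from h import *
np.set_printoptions(precision=1,suppress=True)
c=capture('wrist'); cv2.imwrite('pics/w1.png',c['img'][:,:,::-1])
for d in mark_of('cap_grip',c): print(d['confidence'],d['point'],[atz(c,d['point'],z) for z in (120,127,134,140)])
for ce,st in blobs(c,(100,150,60),(125,255,255)): print(ce,st,atz(c,ce,134))
E
```

```text
t 5.025 pos [606.7 151.9 260.1] psi -97.8 q [0.06 0.53 1.15 0.   1.46 1.77] w 1.01 F [-0.1  0.1  0. ]
shift [0.0689 0.0004 0.0002] turn [-0.     -0.      0.4468]
0.73 [202.3, 320.3] [array([631.1, 149.8, 120. ]), array([632.4, 149.6, 127. ]), array([633.7, 149.4, 134. ]), array([634.8, 149.2, 140. ])]
0.35 [131.4, 474.9] [array([668.9,  27.5, 120. ]), array([669.2,  30.6, 127. ]), array([669.5,  33.6, 134. ]), array([669.7,  36.3, 140. ])]
0.15 [125.3, 502.7] [array([670.5,   6.8, 120. ]), array([670.8,  10.4, 127. ]), array([671.,  14., 134.]), array([671.3,  17.1, 140. ])]
[ 10.4 333.6] [ 289    0  121   32 2101] [757.  123.8 134. ]
[225.8 312.1] [308 221   9  10  45] [616.5 158.1 134. ]
```

View pics/w1.png

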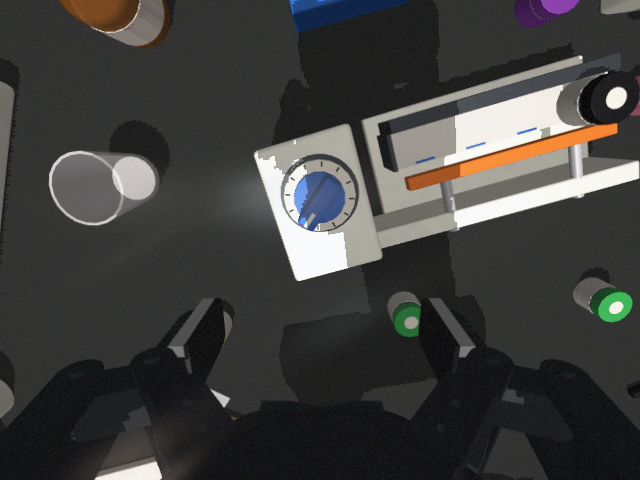

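The wrist view shows the knob at (320, 195), with the bar running from the white mark (310, 222) up to about (325, 172). I'm enlarging it to read the bar's angle.

```bash
python3 - <<'E'
import cv2
im=cv2.imread('pics/w1.png')[145:245,265:375]; im=cv2.convertScaleAbs(im,alpha=1.6,beta=10)
cv2.imwrite('pics/w1c.png',cv2.resize(im,(660,600),interpolation=cv2.INTER_CUBIC))
E
```

```text
(no output)
```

View pics/w1c.png

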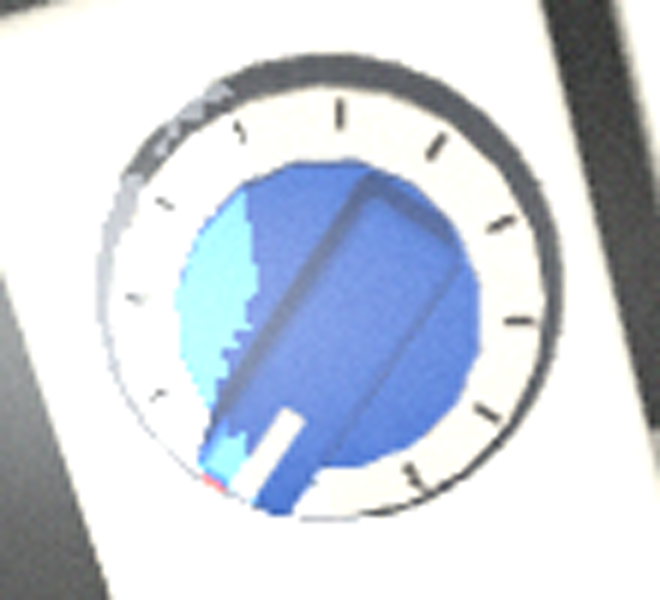

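```bash
python3 - <<'E'
from h import *
np.set_printoptions(precision=1,suppress=True)
c=capture('wrist'); f=lambda x,y,z: atz(c,(145+y/6,265+x/6),z)[:2]
for z in (125,132,139,146):
    A,B,C,D=[f(*p,z) for p in ((380,195),(457,264),(290,513),(203,468))]
    u=(D+C-A-B)/2; e1=C-B;e2=D-A
    print(z,'len',np.hypot(*u),'thick',np.hypot(*(B-A)),np.hypot(*(C-D)),'ang',[np.degrees(np.arctan2(v[1],v[0])).round(1) for v in (u,e1,e2,f(300,415,z)*0+f(250,498,z)-f(292,412,z))],'mid',(A+B+C+D)/4)
for z in (98,103,108): # disc 42, sleeve 60
    print(z,np.hypot(*(f(112,300,z)-f(548,300,z))),np.hypot(*(f(178,300,z)-f(480,300,z))),'disc centre', (f(330,160,z)+f(330,468,z)+f(178,305,z)+f(480,305,z))/4)
E
```

```text
125 len 41.08215138699021 thick 13.242993822324008 13.009567561264252 ang [np.float64(139.2), np.float64(139.1), np.float64(139.3), np.float64(146.4)] mid [629.7 149.9]
132 len 39.966379739675574 thick 12.883320423204161 12.656233908117684 ang [np.float64(139.2), np.float64(139.1), np.float64(139.3), np.float64(146.4)] mid [631.  149.7]
139 len 38.85060809236091 thick 12.523647024084331 12.30290025497123 ang [np.float64(139.2), np.float64(139.1), np.float64(139.3), np.float64(146.4)] mid [632.4 149.5]
146 len 37.73483644504619 thick 12.163973624964504 11.949566601824664 ang [np.float64(139.2), np.float64(139.1), np.float64(139.3), np.float64(146.4)] mid [633.8 149.2]
98 62.10273350534825 43.011824608252795 disc centre [631.8 149.9]
103 61.01220353621718 42.25653283420763 disc centre [632.6 149.8]
108 59.92167356708614 41.501241060162464 disc centre [633.5 149.6]
```

```bash
python3 go.py 633 149.5 137 -131
```

```text
t 5.175 pos [606.8 151.6 260. ] psi -97.8 q [0.06 0.53 1.15 0.   1.46 1.77] w 1.0 F [-0.2 -0.4  0.5]
shift [ 0.0656 -0.0036  0.3075] turn [-0.      0.      0.3685]
```

>>> jog_arm(
  series="0.0656 -0.0036 0.15 0 0 0.3685 0.2; 0.0656 -0.0036 0.15 0 0 0.3685 0.2; 0.0656 -0.0036 0.15 0 0 0.3685 0.2; 0.0656 -0.0036 0.15 0 0 0.3685 0.2; 0.0656 -0.0036 0.25 0 0 0.3685 0; 0.0656 -0.0036 0.28 0 0 0.3685 0; 0.0656 -0.0036 0.3075 0 0 0.3685 0; 0.0656 -0.0036 0.3075 0 0 0.3685 0",
  grip_force=40,
)

```text
time_s: 6.18
eef_pos: [633.1, 149.3, 137.1]
ee_rot: [0.0, 0.937, -0.35, -0.0]
force: [-0.5, -0.3, -0.0]
grip_width: 0.502
grip_force: 0.0
```

```bash
python3 go.py 633 149.5 137 -131
```

```text
t 6.175 pos [633.1 149.3 137.1] psi -131.0 q [ 0.05  0.68  1.22 -0.    1.24  2.34] w 0.5 F [-0.5 -0.3 -0. ]
shift [-0.0007 -0.0002  0.0003] turn [ 0.      0.     -0.0003]
```

>>> jog_arm(
  series="0 0 0 0 0 0 -1; 0 0 0 0 0 0 -1; 0 0 0 0 0 0 -1; 0 0 0 0 0 0 -1; 0 0 0 0 0 0 -1; 0 0 0 0 0 0 -1",
  grip_force=40,
)

```text
time_s: 6.92
eef_pos: [633.9, 149.8, 138.2]
ee_rot: [-0.001, 0.936, -0.351, 0.001]
force: [3.8, 3.0, 3.6]
grip_width: 0.158
grip_force: 41.2
```

```bash
python3 go.py 633 149.5 137 -131; python3 -c "
from rig import *
s=sense();print(s['wrist_torque'],s['grip_force'])"
```

```text
t 6.925 pos [633.9 149.8 138.2] psi -131.1 q [0.05 0.68 1.22 0.   1.23 2.34] w 0.16 F [3.8 3.  3.6]
shift [-0.0012  0.0019  0.0029] turn [-0.0018 -0.0011 -0.0008]
[ 0.64729177 -0.59965247  0.00578383] 41.185839772224426
```

>>> jog_arm(
  series="0 -0.0027 -0.002 0 0 -0.1 -1; 0 -0.0027 -0.002 0 0 -0.2 -1; 0 -0.0027 -0.002 0 0 -0.3 -1; 0 -0.0027 -0.002 0 0 -0.4 -1; 0 -0.0027 -0.002 0 0 -0.5 -1; 0 -0.0027 -0.002 0 0 -0.6 -1; 0 -0.0027 -0.002 0 0 -0.7 -1; 0 -0.0027 -0.002 0 0 -0.8 -1; 0 -0.0027 -0.002 0 0 -0.8 -1; 0 -0.0027 -0.002 0 0 -0.8 -1",
)

```text
time_s: 8.18
eef_pos: [634.1, 149.6, 138.2]
ee_rot: [0.001, 0.964, 0.265, 0.0]
force: [3.3, -3.2, 3.1]
grip_width: 0.156
grip_force: 41.0
```

```bash
python3 go.py 633.8 150 138 -131; python3 -c "
from rig import *
s=sense();print(s['wrist_torque'],s['grip_force'])"
```

```text
t 8.175 pos [634.1 149.6 138.2] psi -59.3 q [ 0.05  0.69  1.22 -0.    1.24  1.09] w 0.16 F [ 3.3 -3.2  3.1]
shift [-0.0002 -0.0013  0.0006] turn [ 5.000e-04 -8.000e-04  7.971e-01]
[-0.56392465 -0.45705749  0.02108942] 41.046695709228516
```

>>> jog_arm(
  series="0 0 0 0 0 -0.1 -1; 0 0 0 0 0 -0.2 -1; 0 0 0 0 0 -0.3 -1; 0 0 0 0 0 -0.4 -1; 0 0 0 0 0 -0.5 -1; 0 0 0 0 0 -0.6 -1; 0 0 0 0 0 -0.7 -1; 0 0 0 0 0 -0.81 -1; 0 0 0 0 0 -0.81 -1",
)

```text
time_s: 9.3
eef_pos: [634.5, 149.6, 138.2]
ee_rot: [0.001, 0.617, 0.787, 0.0]
force: [3.7, -1.7, 1.1]
grip_width: 0.154
grip_force: 40.9
```

>>> jog_arm(
  series="0 0 0 0 0 -0.1 -1; 0 0 0 0 0 -0.2 -1; 0 0 0 0 0 -0.3 -1; 0 0 0 0 0 -0.4 -1; 0 0 0 0 0 -0.5 -1; 0 0 0 0 0 -0.6 -1; 0 0 0 0 0 -0.7 -1; 0 0 0 0 0 -0.81 -1; 0 0 0 0 0 -0.81 -1; 0 0 0 0 0 -0.81 -1",
)

```text
time_s: 10.55
eef_pos: [634.5, 150.0, 138.2]
ee_rot: [0.001, 0.03, 1.0, 0.0]
force: [5.2, -1.2, 0.6]
grip_width: 0.156
grip_force: 40.8
```

```bash
python3 go.py 633.8 150 138 -131; cat > gap.py <<'E'
from h import *
np.set_printoptions(precision=1,suppress=True)
t=capture('top'); h=cv2.cvtColor(t['img'],cv2.COLOR_RGB2HSV)
m=cv2.inRange(h,(8,180,150),(18,255,255)); m[:,:270]=0; m[:,390:]=0
W=np.array([atz(t,p,75)[:2] for p in np.argwhere(m>0)]); print(cv2.minAreaRect(W.astype(np.float32)))
E
python3 gap.py
```

```text
t 10.55 pos [634.5 150.  138.2] psi 86.6 q [ 0.05  0.69  1.22  0.    1.24 -1.46] w 0.16 F [ 5.2 -1.2  0.6]
shift [ 0.0019 -0.0001  0.0006] turn [-1.9000e-03  9.0000e-04 -1.5825e+00]
((625.4111938476562, -26.463027954101562), (12.107963562011719, 188.10179138183594), 8.299829483032227)
```

>>> jog_arm(
  series="0 0 0 0 0 0 0.1; 0 0 0 0 0 0 0.1; 0 0 0 0 0 0 0.1; 0 0 -0.12 0 0 0 0.1; 0 0 -0.2 0 0 0 0.1; 0 0 -0.2 0 0 0 0.1",
)

```text
time_s: 11.35
eef_pos: [634.5, 150.2, 220.4]
ee_rot: [0.002, 0.029, 1.0, 0.0]
force: [-0.2, -0.2, -0.2]
grip_width: 0.549
grip_force: 0.0
```

```bash
cat > lids.py <<'E'
from h import *
np.set_printoptions(precision=1,suppress=True)
t,s=capture('top'),capture('side')
for c in (t,s):
  for ce,st in blobs(c,(45,100,60),(80,255,255)):
    if 13<st[2]<32 and 10<st[3]<30 and ce[0]>200 or (c is t and st[4]<500): print('green',ce,st[4],atz(c,ce,42)[:2],'ledge',atz(c,ce,102)[:2])
# white dots on lids amid black: near spent
g=cv2.inRange(cv2.cvtColor(t['img'],cv2.COLOR_RGB2HSV),(0,0,170),(180,60,255)); n,_,st,ce=cv2.connectedComponentsWithStats(g)
for i in range(1,n):
    if 20<st[i][4]<120: print('dot',ce[i][::-1],st[i][4],'z42',atz(t,ce[i][::-1],42)[:2],'z102',atz(t,ce[i][::-1],102)[:2])
E
python3 lids.py; python3 go.py 678 -92 230 98.3
```

```text
green [271.7 279.4] 245 [463.2  69. ] ledge [458.8  65.8]
green [281.3 393.2] 252 [ 449.1 -167.2] ledge [ 445.3 -159. ]
green [265.5 283.8] 191 [462.5  56.8] ledge [442.7 -31.3]
green [337.8 311.4] 345 [ 449.1 -176.9] ledge [ 430.8 -238.3]
dot [127.2 355.3] 44 z42 [777.3 -83.6] z102 [757.5 -79.4]
dot [135.3 574.6] 51 z42 [ 772.6 -556.5] z102 [ 753.  -529.3]
dot [142.5 555.4] 50 z42 [ 755.4 -514.2] z102 [ 736.7 -489.1]
dot [152.1 582.6] 52 z42 [ 735.7 -572.4] z102 [ 718.  -544.5]
dot [159.5 563.4] 49 z42 [ 718.2 -530.2] z102 [ 701.3 -504.3]
dot [160.8 214.6] 119 z42 [695.7 214.2] z102 [679.9 203.8]
dot [169.7 370.3] 49 z42 [ 684.6 -116.8] z102 [ 669.3 -111.1]
dot [164.5 360.5] 52 z42 [695.4 -95.9] z102 [679.6 -91.2]
dot [169.6 590.6] 54 z42 [ 697.8 -588.4] z102 [ 681.9 -559.7]
dot [173.6 408.1] 57 z42 [ 678.3 -197.3] z102 [ 663.3 -187.6]
dot [177.1 571.4] 54 z42 [ 680.2 -546.2] z102 [ 665.2 -519.5]
dot [186.8 598.6] 53 z42 [ 660.7 -604.1] z102 [ 646.6 -574.6]
dot [194.7 579.4] 57 z42 [ 642.4 -562.2] z102 [ 629.2 -534.7]
dot [204.5 606.6] 54 z42 [ 622.9 -619.9] z102 [ 610.6 -589.6]
dot [212.4 587.5] 58 z42 [ 604.6 -578.1] z102 [ 593.3 -549.9]
dot [271.8 279.3] 38 z42 [463.   69.1] z102 [458.5  65.8]
dot [281.3 393.5] 50 z42 [ 449.3 -167.8] z102 [ 445.5 -159.6]
dot [398.1  82.4] 34 z42 [196.3 460.3] z102 [204.8 438. ]
t 11.45 pos [633.4 150.1 216.9] psi 86.7 q [ 0.05  0.62  1.12  0.    1.4  -1.46] w 0.55 F [-0.7  0.1 -0.1]
shift [-0.146  -0.5978 -0.0328] turn [ 0.     -0.0009 -0.1288]
```

>>> jog_arm(
  series="-0.146 -0.598 0.05 0 0 -0.128 0.4; -0.146 -0.598 0.05 0 0 -0.128 0.4; -0.146 -0.598 0.05 0 0 -0.128 0.4; -0.146 -0.598 0.05 0 0 -0.128 0.4; -0.146 -0.598 0.05 0 0 -0.128 0.4; -0.146 -0.598 0.05 0 0 -0.128 0.4; -0.146 -0.598 0.05 0 0 -0.128 0.4",
)

```text
time_s: 12.32
eef_pos: [678.3, -90.6, 197.5]
ee_rot: [-0.0, -0.073, 0.997, 0.0]
force: [-0.2, 0.2, 0.5]
grip_width: 0.706
grip_force: 0.0
```

```bash
python3 go.py 679 -91.3 91 98.3; python3 - <<'E'
from h import *
c=capture('wrist'); cv2.imwrite('pics/w2.png',c['img'][:,:,::-1])
print(proj(c,[679.3,-91.2,102]), [d for d in [(x['confidence'],x['point'],atz(c,x['point'],60)) for x in mark_of('spent0',c)+mark_of('ledge_mid',c)]])
E
```

```text
t 12.325 pos [678.3 -90.6 197.5] psi 98.3 q [-0.3   0.71  1.01  0.    1.42 -2.02] w 0.71 F [-0.2  0.2  0.5]
shift [-0.0017 -0.0022  0.2663] turn [ 0.0003 -0.0004  0.0004]
[252.43426638 319.19776379] [(0.94, [234.3, 318.6], array([678.53989866, -92.00622629,  60.        ])), (0.85, [304.9, 312.6], array([742.17670682, -88.04992143,  60.        ])), (0.74, [201.3, 209.3], array([ 664.26929103, -180.92174895,   60.        ])), (0.8, [231.9, 407.0], array([666.17405186, -21.62753308,  60.        ]))]
```

View pics/w2.png

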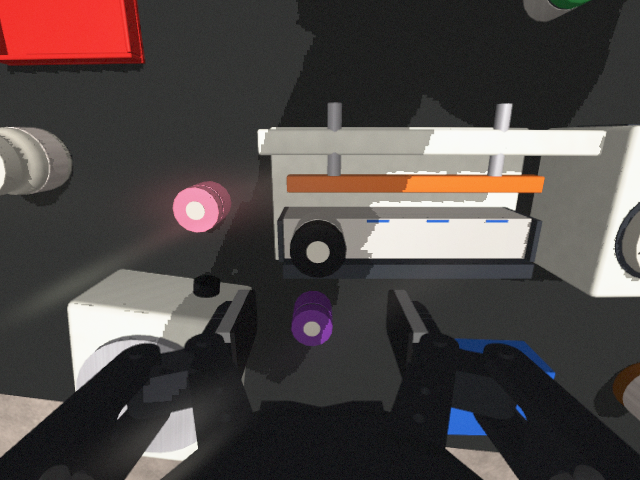

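The wrist view shows the black-lidded pot at (318, 250), squarely between the fingers, and the orange jaw well clear of it. I'm descending now.

>>> jog_arm(
  series="-0.0017 -0.0022 0.12 0 0 0 0.4; -0.0017 -0.0022 0.2 0 0 0 0.4; -0.0017 -0.0022 0.25 0 0 0 0.4; -0.0017 -0.0022 0.265 0 0 0 0.4; -0.0017 -0.0022 0.265 0 0 0 -1; -0.0017 -0.0022 0.265 0 0 0 -1; -0.0017 -0.0022 0.265 0 0 0 -1; -0.0017 -0.0022 0.265 0 0 0 -1; -0.0017 -0.0022 0.265 0 0 0 -1; -0.0017 -0.0022 0.265 0 0 0 -1",
  grip_force=30,
)

```text
time_s: 13.72
eef_pos: [679.5, -92.9, 92.7]
ee_rot: [0.001, -0.072, 0.997, -0.0]
force: [-0.7, 1.3, 5.2]
grip_width: 0.46
grip_force: 30.6
```

>>> jog_arm(
  series="0 0 -0.03 0 0 0 -1; 0 0 -0.1 0 0 0 -1; 0 0 -0.2 0 0 0 -1; 0 0 -0.2 0 0 0 -1",
)

```text
time_s: 14.22
eef_pos: [680.4, -93.2, 175.9]
ee_rot: [0.003, -0.072, 0.997, -0.001]
force: [-0.6, -0.1, -1.2]
grip_width: 0.46
grip_force: 30.3
```

```bash
python3 go.py 509.5 -330 40 98.3;python3 go.py 509.5 -330 40 80
```

```text
t 14.225 pos [680.4 -93.2 175.9] psi 98.2 q [-0.31  0.73  1.04 -0.    1.37 -2.02] w 0.46 F [-0.6 -0.1 -1.2]
shift [ 0.5096 -0.5236  0.3382] turn [-0.0019  0.0037 -0.0007]
t 14.225 pos [680.4 -93.2 175.9] psi 98.2 q [-0.31  0.73  1.04 -0.    1.37 -2.02] w 0.46 F [-0.6 -0.1 -1.2]
shift [ 0.5096 -0.5236  0.3382] turn [-0.0013  0.004   0.2027]
```

>>> jog_arm(
  series="0.51 -0.524 0.1 0 0 0 -1; 0.51 -0.524 0.1 0 0 0 -1; 0.51 -0.524 0.1 0 0 0 -1; 0.51 -0.524 0.1 0 0 0 -1; 0.51 -0.524 0.1 0 0 0 -1; 0.51 -0.524 0.1 0 0 0 -1; 0.51 -0.524 0.1 0 0 0 -1; 0.51 -0.524 0.25 0 0 0 -1; 0.51 -0.524 0.32 0 0 0 -1; 0.51 -0.524 0.33 0 0 0 -1; 0.51 -0.524 0.34 0 0 0 -1;0.51 -0.524 0.344 0 0 0 -1",
)

```text
time_s: 15.72
eef_pos: [508.5, -329.5, 36.7]
ee_rot: [0.001, -0.072, 0.997, -0.001]
force: [-4.5, 6.0, 17.2]
grip_width: 0.459
grip_force: 31.9
```

```bash
python3 go.py 509.5 -330 37 98.3
```

```text
t 15.725 pos [ 508.5 -329.5   36.7] psi 98.3 q [-0.77  0.72  1.46  0.    0.96 -2.48] w 0.46 F [-4.5  6.  17.2]
shift [-0.0024 -0.0015 -0.0008] turn [-0.0012  0.0013 -0.0003]
```

>>> jog_arm(
  series="0 0 -0.002 0 0 0 0.3; 0 0 -0.002 0 0 0 0.3; 0 0 -0.002 0 0 0 0.3; 0 0 -0.15 0 0 0 0.3; 0 0 -0.3 0 0 0 0.3; 0 0 -0.35 0 0 0 0.3; 0 0 -0.35 0 0 0 0.3",
)

```text
time_s: 16.6
eef_pos: [507.7, -329.9, 175.6]
ee_rot: [0.001, -0.072, 0.997, -0.001]
force: [-0.1, -0.3, -0.5]
grip_width: 0.655
grip_force: 0.0
```

```bash
python3 lids.py | grep -v z102; python3 go.py 449.2 -167.3 150 98.3; python3 - <<'E'
from h import *
t,s=capture('top'),capture('side')
a=np.hstack([t['img'][200:320,350:520],s['img'][300:420,250:450]])
cv2.imwrite('pics/c3.png',cv2.resize(a,None,fx=2.1,fy=2.1)[:,:,::-1])
E
```

```text
green [271.7 279.4] 256 [463.3  69. ] ledge [458.8  65.7]
green [281.3 393.1] 243 [ 449.2 -167. ] ledge [ 445.4 -158.8]
green [265.3 283.9] 201 [463.   57.6] ledge [443.1 -30.6]
green [337.9 311.4] 348 [ 449.  -177.3] ledge [ 430.7 -238.7]
t 16.7 pos [ 506.9 -329.2  172.8] psi 98.2 q [-0.77  0.55  1.35 -0.    1.24 -2.48] w 0.65 F [-0.5  0.5 -0.7]
shift [0.0848 0.4212 0.0579] turn [ 0.001  -0.0008 -0.0007]
```

View pics/c3.png

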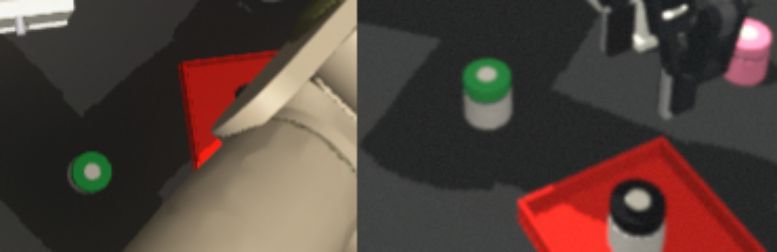

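The spent pot stands upright in the tray (side crop (637, 215)). The green pot is undisturbed at about (449, -167) mm.

>>> jog_arm(
  series="0.0848 0.4212 0.06 0 0 0 0.4; 0.0848 0.4212 0.06 0 0 0 0.4; 0.0848 0.4212 0.06 0 0 0 0.4; 0.0848 0.4212 0.06 0 0 0 0.4; 0.0848 0.4212 0.2 0 0 0 0.4; 0.0848 0.4212 0.3 0 0 0 0.4; 0.0848 0.4212 0.352 0 0 0 0.4; 0.0848 0.4212 0.352 0 0 0 0.4; 0.0848 0.4212 0.352 0 0 0 -1; 0.0848 0.4212 0.352 0 0 0 -1; 0.0848 0.4212 0.352 0 0 0 -1; 0.0848 0.4212 0.352 0 0 0 -1; 0.0848 0.4212 0.352 0 0 0 -1; 0.0848 0.4212 0.352 0 0 0 -1",
)

```text
time_s: 18.55
eef_pos: [450.2, -168.2, 34.3]
ee_rot: [0.001, -0.072, 0.997, -0.001]
force: [-0.2, -1.7, 6.1]
grip_width: 0.453
grip_force: 30.7
```

>>> jog_arm(
  series="0 0 -0.05 0 0 0 -1; 0 0 -0.2 0 0 0 -1; 0 0 -0.35 0 0 0 -1; 0 0 -0.38 0 0 0 -1; 0 0 -0.38 0 0 0 -1",
)

```text
time_s: 19.18
eef_pos: [449.4, -167.5, 185.1]
ee_rot: [0.0, -0.072, 0.997, 0.0]
force: [0.0, 0.4, -2.5]
grip_width: 0.459
grip_force: 30.8
```

```bash
python3 go.py 671.4 -68.3 140 98.3
```

```text
t 19.175 pos [ 449.4 -167.5  185.1] psi 98.2 q [-0.6   0.28  1.72  0.    1.14 -2.32] w 0.46 F [ 0.   0.4 -2.5]
shift [-0.5847  0.1658  0.1128] turn [ 0.      0.     -0.0007]
```

>>> jog_arm(
  series="-0.5847 0.1658 0.05 0 0 0 -1; -0.5847 0.1658 0.05 0 0 0 -1; -0.5847 0.1658 0.05 0 0 0 -1; -0.5847 0.1658 0.05 0 0 0 -1; -0.5847 0.1658 0.05 0 0 0 -1; -0.5847 0.1658 0.05 0 0 0 -1; -0.5847 0.1658 0.15 0 0 0 -1; -0.5847 0.1658 0.18 0 0 0 -1; -0.5847 0.1658 0.18 0 0 0 -1",
)

```text
time_s: 20.3
eef_pos: [671.0, -69.0, 113.3]
ee_rot: [-0.001, -0.071, 0.997, 0.0]
force: [-1.2, 0.4, -1.1]
grip_width: 0.456
grip_force: 30.8
```

```bash
python3 go.py 671.4 -68.3 94 98.3; python3 - <<'E'
from h import *
t,s,w=capture('top'),capture('side'),capture('wrist')
for c in (t,s,w):
  for d in mark_of('fresh0',c)[:3]: print(d['confidence'],d['point'])
a=np.hstack([s['img'][200:340,320:460],w['img'][140:280:,220:460]])
cv2.imwrite('pics/c4.png',cv2.resize(a,None,fx=2.1,fy=2.1)[:,:,::-1])
E
```

```text
t 20.3 pos [671.  -69.  113.3] psi 98.2 q [-0.28  0.76  1.15 -0.    1.23 -1.99] w 0.46 F [-1.2  0.4 -1.1]
shift [-0.0014  0.0015  0.0482] turn [ 0.0003 -0.0008 -0.0012]
0.81 [277.8, 281.0]
0.7 [264.7, 398.4]
0.19 [211.3, 325.3]
0.84 [286.5, 322.1]
```

View pics/c4.png

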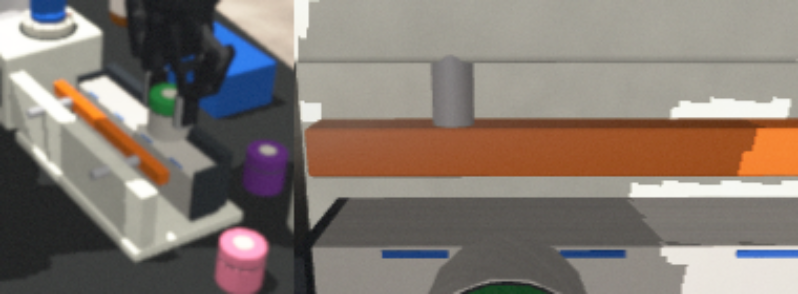

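The side crop shows the green pot held over the ledge between the fence and the jaw. I'm lowering it.

>>> jog_arm(
  series="0 0 0.03 0 0 0 -1; 0 0 0.042 0 0 0 -1; 0 0 0.048 0 0 0 -1; 0 0 0.051 0 0 0 -1; 0 0 0.051 0 0 0 -1",
)

```text
time_s: 21.22
eef_pos: [671.3, -68.3, 94.4]
ee_rot: [-0.0, -0.072, 0.997, 0.0]
force: [-7.3, 1.9, 10.5]
grip_width: 0.457
grip_force: 31.9
```

>>> jog_arm(
  series="0 0 0 0 0 0 0.3; 0 0 0 0 0 0 0.3; 0 0 0 0 0 0 0.3; 0 0 -0.1 0 0 0 0.3; 0 0 -0.22 0 0 0 0.3; 0 0 -0.24 0 0 0 0.3; 0 0 -0.24 0 0 0 0.3",
)

```text
time_s: 22.1
eef_pos: [671.5, -68.5, 188.7]
ee_rot: [-0.0, -0.072, 0.997, 0.0]
force: [0.5, 1.0, -1.2]
grip_width: 0.646
grip_force: 0.0
```

```bash
python3 lids.py | grep -v z102; python3 go.py 463.2 69 150 98.3; python3 - <<'E'
from h import *
w=capture('wrist'); cv2.imwrite('pics/w5.png',w['img'][:,:,::-1])
E
```

```text
green [255.7 399.8] 213 [715.8   2.7] ledge [667.1 -79.2]
green [265.7 283.9] 190 [462.6  56.1] ledge [442.8 -31.9]
t 22.2 pos [671.1 -68.4 187.2] psi 98.2 q [-0.27  0.7   1.06 -0.    1.38 -1.99] w 0.65 F [-0.1 -0.9  0.3]
shift [0.4649 0.4143 0.0946] turn [ 0.0007 -0.0017 -0.0007]
```

View pics/w5.png

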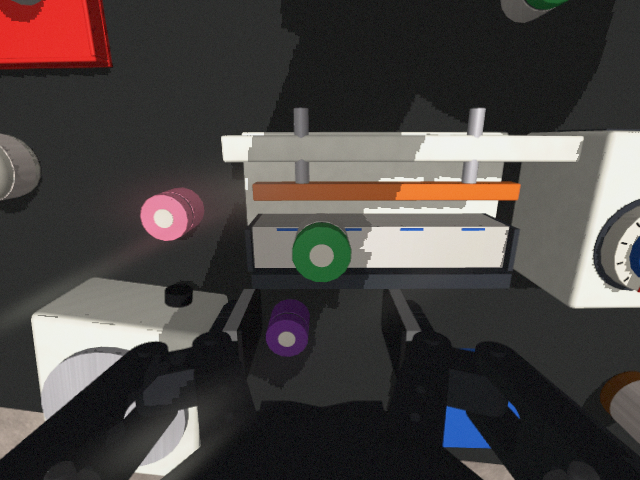

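The first fresh pot stands upright on the ledge (323, 250), close to the fence and clear of the jaw. Next is the second fresh pot.

>>> jog_arm(
  series="0.465 0.4143 0.1 0 0 0 0.4; 0.465 0.4143 0.1 0 0 0 0.4; 0.465 0.4143 0.1 0 0 0 0.4; 0.465 0.4143 0.1 0 0 0 0.4; 0.465 0.4143 0.1 0 0 0 0.4; 0.465 0.4143 0.1 0 0 0 0.4; 0.465 0.4143 0.1 0 0 0 0.4",
)

```text
time_s: 23.12
eef_pos: [464.8, 68.2, 149.0]
ee_rot: [0.0, -0.071, 0.997, -0.0]
force: [-0.7, -0.7, 0.2]
grip_width: 0.7
grip_force: 0.0
```

```bash
python3 lids.py | grep -v z102; python3 go.py 463.3 69 33 98.3; python3 - <<'E'
from h import *
w=capture('wrist'); print(proj(w,[463.3,69,42]))
for ce,st in blobs(w,(45,100,40),(80,255,255)): print(ce,st,atz(w,ce,42))
E
```

```text
green [169.  348.1] 251 [684.9 -69.8] ledge [669.6 -66.3]
green [255.3 399.9] 226 [716.6   3.9] ledge [667.8 -78.2]
green [265.4 283.6] 194 [462.4  57.6] ledge [442.5 -30.6]
t 23.225 pos [464.5  68.3 148.9] psi 98.2 q [-0.1   0.3   1.8  -0.    1.04 -1.82] w 0.7 F [ 0.4 -0.5  0.3]
shift [0.0027 0.0022 0.2897] turn [-0.      0.0001 -0.0013]
[244.51974987 321.60937364]
[241.40812822 317.44819691] [ 293  214   55   55 1747] [461.40252836  65.70672716  42.        ]
```

>>> jog_arm(
  series="0.004 0 0.1 0 0 0 0.4; 0.004 0 0.2 0 0 0 0.4; 0.004 0 0.288 0 0 0 0.4; 0.004 0 0.288 0 0 0 0.4; 0.004 0 0.288 0 0 0 -1; 0.004 0 0.288 0 0 0 -1; 0.004 0 0.288 0 0 0 -1; 0.004 0 0.288 0 0 0 -1; 0.004 0 0.288 0 0 0 -1; 0.004 0 0.288 0 0 0 -1; 0.004 0 0.288 0 0 0 -1",
)

```text
time_s: 24.65
eef_pos: [463.2, 68.5, 35.2]
ee_rot: [0.002, -0.072, 0.997, -0.0]
force: [-0.6, -0.7, 7.6]
grip_width: 0.458
grip_force: 30.7
```

>>> jog_arm(
  series="0 0 -0.05 0 0 0 -1; 0 0 -0.2 0 0 0 -1; 0 0 -0.35 0 0 0 -1; 0 0 -0.38 0 0 0 -1; 0 0 -0.38 0 0 0 -1",
)

```text
time_s: 25.28
eef_pos: [462.1, 68.7, 186.1]
ee_rot: [0.001, -0.072, 0.997, -0.0]
force: [0.2, 0.1, -1.2]
grip_width: 0.454
grip_force: 30.7
```

```bash
python3 go.py 657.5 26.7 112 98.3
```

```text
t 25.275 pos [462.1  68.7 186.1] psi 98.2 q [-0.1   0.25  1.76  0.    1.13 -1.82] w 0.45 F [ 0.2  0.1 -1.2]
shift [-0.4682 -0.1738  0.1857] turn [-0.0002  0.0007 -0.0007]
```

>>> jog_arm(
  series="-0.468 -0.174 0.05 0 0 0 -1; -0.468 -0.174 0.05 0 0 0 -1; -0.468 -0.174 0.05 0 0 0 -1; -0.468 -0.174 0.05 0 0 0 -1; -0.468 -0.174 0.05 0 0 0 -1; -0.468 -0.174 0.15 0 0 0 -1; -0.468 -0.174 0.2 0 0 0 -1; -0.468 -0.174 0.22 0 0 0 -1; -0.468 -0.174 0.23 0 0 0 -1; -0.468 -0.174 0.232 0 0 0 -1; -0.468 -0.174 0.232 0 0 0 -1",
)

```text
time_s: 26.65
eef_pos: [656.9, 26.9, 95.4]
ee_rot: [-0.0, -0.072, 0.997, -0.0]
force: [-9.6, 1.2, 10.1]
grip_width: 0.458
grip_force: 31.9
```

>>> jog_arm(
  series="0 0 0 0 0 0 0.3; 0 0 0 0 0 0 0.3; 0 0 0 0 0 0 0.3; 0 0 -0.1 0 0 0 0.3; 0 0 -0.25 0 0 0 0.3; 0 0 -0.35 0 0 0 0.3; 0 0 -0.35 0 0 0 0.3",
)

```text
time_s: 27.52
eef_pos: [658.4, 26.5, 236.7]
ee_rot: [0.003, -0.072, 0.997, -0.001]
force: [0.2, 0.3, -0.8]
grip_width: 0.652
grip_force: 0.0
```

```bash
python3 lids.py | grep -v z102; python3 go.py 634 149.8 220 86.6; python3 - <<'E'
from h import *
w,s=capture('wrist'),capture('side')
a=np.hstack([s['img'][180:420,300:460],w['img'][100:340:,200:560]])
cv2.imwrite('pics/c6.png',cv2.resize(a,None,fx=1.5,fy=1.5)[:,:,::-1])
for ce,st in blobs(w,(45,100,40),(80,255,255)): print(ce,st[4],atz(w,ce,102))
E
```

```text
green [169.2 348.1] 243 [684.5 -69.8] ledge [669.3 -66.3]
green [235.  373.4] 176 [700.9 108.1] ledge [653.8  14.1]
green [255.6 399.9] 220 [716.2   3. ] ledge [667.4 -79. ]
t 27.625 pos [657.2  26.6 232.3] psi 98.2 q [-0.14  0.63  1.07 -0.    1.45 -1.85] w 0.65 F [-0.3 -0.2 -0.3]
shift [0.0133 0.3132 0.0309] turn [ 1.000e-04 -5.000e-04  1.293e-01]
[234.59158576 321.52556634] 1545 [655.26978017  27.1709077  102.        ]
[238.53044872 201.21554487] 1248 [672.11372627 -66.50765627 102.        ]
```

View pics/c6.png

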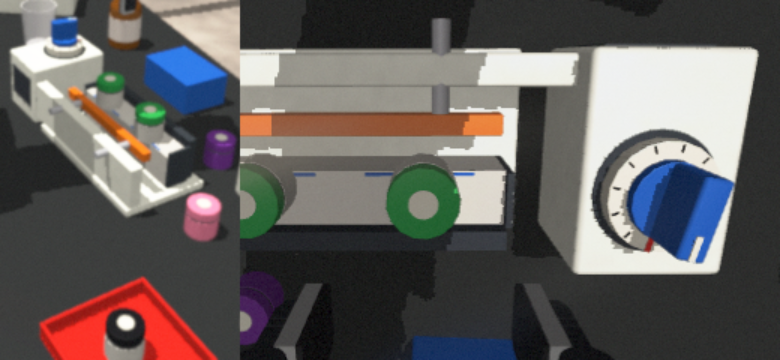

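Both green pots stand upright on the ledge and the black one stands in the tray. The jaw is open and the knob is ready for closing.

>>> jog_arm(
  series="0.0133 0.3132 0.03 0 0 0.129 0; 0.0133 0.3132 0.03 0 0 0.129 0; 0.0133 0.3132 0.03 0 0 0.129 0; 0.0133 0.3132 0.03 0 0 0.129 0; 0.0133 0.3132 0.13 0 0 0.129 0; 0.0133 0.3132 0.2 0 0 0.129 0; 0.0133 0.3132 0.236 0 0 0.129 0; 0.0133 0.3132 0.236 0 0 0.129 0; 0.0133 0.3132 0.236 0 0 0.129 -1; 0.0133 0.3132 0.236 0 0 0.129 -1; 0.0133 0.3132 0.236 0 0 0.129 -1; 0.0133 0.3132 0.236 0 0 0.129 -1; 0.0133 0.3132 0.236 0 0 0.129 -1; 0.0133 0.3132 0.236 0 0 0.129 -1",
  grip_force=40,
)

```text
time_s: 29.48
eef_pos: [634.8, 149.8, 140.0]
ee_rot: [0.001, 0.029, 1.0, 0.0]
force: [-0.5, -1.2, 6.4]
grip_width: 0.155
grip_force: 40.9
```

```bash
python3 go.py 634 149.8 138 86.6; cat > tq.py <<'E'
from rig import *
s=sense();print(s['wrist_torque'],s['grip_force'],s['joints'][5])
E
python3 tq.py
```

```text
t 29.475 pos [634.8 149.8 140. ] psi 86.6 q [ 0.05  0.68  1.21 -0.    1.24 -1.46] w 0.15 F [-0.5 -1.2  6.4]
shift [ 0.002  -0.0001  0.0049] turn [0.0001 0.0016 0.0004]
[-0.04640509  0.09100022 -0.02308071] 40.94066619873047 -1.459446912751368
```

Turning clockwise now.

>>> jog_arm(
  series="0 0 0 0 0 0.1 -1; 0 0 0 0 0 0.2 -1; 0 0 0 0 0 0.3 -1; 0 0 0 0 0 0.4 -1; 0 0 0 0 0 0.5 -1; 0 0 0 0 0 0.6 -1; 0 0 0 0 0 0.7 -1; 0 0 0 0 0 0.8 -1; 0 0 0 0 0 0.8 -1",
)

```text
time_s: 30.6
eef_pos: [634.5, 149.5, 140.0]
ee_rot: [0.001, 0.612, 0.791, 0.0]
force: [-2.4, -2.5, 6.6]
grip_width: 0.157
grip_force: 41.2
```

>>> jog_arm(
  series="0 0 0 0 0 0.1 -1; 0 0 0 0 0 0.2 -1; 0 0 0 0 0 0.3 -1; 0 0 0 0 0 0.4 -1; 0 0 0 0 0 0.5 -1; 0 0 0 0 0 0.6 -1; 0 0 0 0 0 0.7 -1; 0 0 0 0 0 0.8 -1; 0 0 0 0 0 0.8 -1",
)

```text
time_s: 31.72
eef_pos: [634.1, 149.7, 140.0]
ee_rot: [0.0, 0.96, 0.28, 0.0]
force: [-3.3, -2.2, 7.4]
grip_width: 0.158
grip_force: 41.4
```

```bash
python3 go.py 634 149.8 138 86.6; python3 tq.py; python3 gap.py;python3 lids.py | grep -v z102
```

```text
t 31.725 pos [634.1 149.7 140. ] psi -57.5 q [ 0.05  0.68  1.22 -0.    1.24  1.06] w 0.16 F [-3.3 -2.2  7.4]
shift [-0.0001 -0.0004  0.0049] turn [ 3.0000e-04  5.0000e-04 -1.6007e+00]
[-0.28024219  0.80060877 -0.0115095 ] 41.36522948741913 1.0556193177812354
((635.876220703125, -25.394378662109375), (13.209830284118652, 187.60047912597656), 8.369267463684082)
green [169.1 348.1] 247 [684.8 -69.7] ledge [669.5 -66.2]
green [174.4 300.9] 245 [670.7  30.1] ledge [656.1  28.7]
green [235.  373.5] 175 [700.9 108. ] ledge [653.9  14. ]
green [255.1 400. ] 232 [717.4   4.5] ledge [668.5 -77.7]
```

>>> jog_arm(
  series="0 0 0 0 0 0.1 -1; 0 0 0 0 0 0.2 -1; 0 0 0 0 0 0.3 -1; 0 0 0 0 0 0.4 -1; 0 0 0 0 0 0.5 -1; 0 0 0 0 0 0.6 -1; 0 0 0 0 0 0.7 -1; 0 0 0 0 0 0.8 -1; 0 0 0 0 0 0.9 -1; 0 0 0 0 0 0.95 -1; 0 0 0 0 0 0.95 -1",
)

```text
time_s: 33.25
eef_pos: [634.2, 150.2, 140.0]
ee_rot: [-0.0, 0.895, -0.445, 0.0]
force: [-4.0, 0.8, 7.7]
grip_width: 0.153
grip_force: 41.3
```

```bash
python3 go.py 634 149.8 138 86.6; python3 tq.py; python3 gap.py;python3 lids.py | grep -v z102
```

```text
t 33.25 pos [634.2 150.2 140. ] psi -142.9 q [0.05 0.68 1.21 0.   1.24 2.55] w 0.15 F [-4.   0.8  7.7]
shift [0.0004 0.001  0.0049] turn [-5.0000e-04  7.0000e-04  1.4499e+00]
[ 0.1998254   0.62084059 -0.01600064] 41.28973960876465 2.547021400749377
((641.7435302734375, -24.271263122558594), (13.330361366271973, 189.25189208984375), 8.405424118041992)
green [166.9 347.8] 251 [689.5 -69. ] ledge [674.  -65.6]
green [172.5 300.9] 246 [674.9  30.2] ledge [660.1  28.8]
green [234.3 375.1] 178 [705.9 109.6] ledge [658.3  15.5]
green [254.6 401.9] 237 [722.2   5. ] ledge [672.7 -77.2]
```

>>> jog_arm(
  series="0 0 0 0 0 0 0.1; 0 0 0 0 0 0 0.1; 0 0 0 0 0 0 0.1; 0 0 -0.12 0 0 0 0.1; 0 0 -0.15 0 0 -0.1 0.1; 0 0 -0.15 0 0 -1 0.1; 0 0 -0.15 0 0 -1 0.1; 0 0 -0.15 0 0 -1 0.1; 0 0 -0.15 0 0 -1 0.1; 0 0 -0.15 0 0 -1 0.1; 0 0 -0.15 0 0 -1 0.1; 0 0 -0.15 0 0 -1 0.1; 0 0 -0.15 0 0 -1 0.1; 0 0 -0.15 0 0 -1 0.1; 0 0 -0.15 0 0 -1 0.1; 0 0 -0.15 0 0 -1 0.1",
)

```text
time_s: 35.4
eef_pos: [634.2, 149.8, 198.6]
ee_rot: [-0.0, 0.948, 0.318, -0.0]
force: [-0.2, -1.0, 0.3]
grip_width: 0.544
grip_force: 0.0
```

```bash
python3 go.py 634.1 149.7 139 37; python3 tq.py; python3 - <<'E'
from h import *
t=capture('top'); cv2.imwrite('pics/c7.png',cv2.resize(t['img'][140:230,205:395],(760,360),interpolation=cv2.INTER_CUBIC)[:,:,::-1])
E
```

```text
t 35.4 pos [634.2 149.8 198.6] psi -52.9 q [0.05 0.63 1.14 0.   1.36 0.98] w 0.54 F [-0.2 -1.   0.3]
shift [-0.0003  0.      0.1489] turn [-0.      0.     -0.9993]
[ 0.01449337 -0.03224629 -0.04483607] 0.0 0.9764335646535003
```

View pics/c7.png

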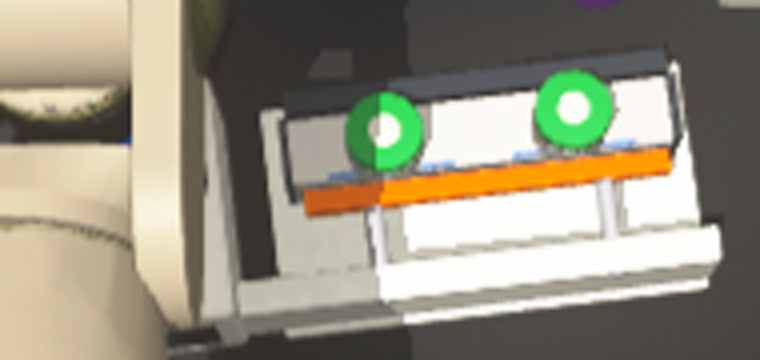

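Both pots stand upright with the jaw touching them, nearly at the fence (crop (383,130) and (573,108)). I'm re-gripping to finish the turn.

>>> jog_arm(
  series="0 0 0 0 0 -1 0; 0 0 0 0 0 -1 0; 0 0 0 0 0 -1 0; 0 0 0 0 0 -1 0; 0 0 0 0 0 -1 0; 0 0 0 0 0 -1 0; 0 0 0 0 0 -1 0; 0 0 0 0 0 -1 0; 0 0 0 0 0 -1 0; 0 0 0.08 0 0 -1 0; 0 0 0.12 0 0 -1 0; 0 0 0.149 0 0 -1 0; 0 0 0.149 0 0 -1 0; 0 0 0.149 0 0 -1 -1; 0 0 0.149 0 0 -1 -1; 0 0 0.149 0 0 -1 -1; 0 0 0.149 0 0 -1 -1; 0 0 0.149 0 0 -1 -1; 0 0 0.149 0 0 -1 -1",
)

```text
time_s: 37.83
eef_pos: [634.5, 149.8, 140.0]
ee_rot: [0.001, 0.445, 0.895, 0.0]
force: [-1.1, -0.2, 5.7]
grip_width: 0.155
grip_force: 40.9
```

```bash
python3 go.py 634.1 149.7 139 37; python3 tq.py
```

```text
t 37.825 pos [634.5 149.8 140. ] psi 37.1 q [ 0.05  0.68  1.21 -0.    1.24 -0.6 ] w 0.16 F [-1.1 -0.2  5.7]
shift [ 0.0005 -0.0009  0.0025] turn [0.0007 0.0006 0.0014]
[-0.12395496  0.26016205  0.03276111] 40.851693749427795 -0.5954295516184829
```

>>> jog_arm(
  series="0 0 0 0 0 0.1 -1; 0 0 0 0 0 0.2 -1; 0 0 0 0 0 0.3 -1; 0 0 0 0 0 0.4 -1; 0 0 0 0 0 0.5 -1; 0 0 0 0 0 0.6 -1; 0 0 0 0 0 0.7 -1; 0 0 0 0 0 0.7 -1",
)

```text
time_s: 38.83
eef_pos: [634.4, 149.7, 140.0]
ee_rot: [0.0, 0.848, 0.53, 0.0]
force: [-2.6, -1.3, 6.8]
grip_width: 0.153
grip_force: 41.0
```

```bash
python3 go.py 634 149.8 138 86.6; python3 tq.py; python3 gap.py;python3 lids.py | grep -v z102
```

```text
t 38.825 pos [634.4 149.7 140. ] psi -26.0 q [ 0.05  0.68  1.21 -0.    1.24  0.51] w 0.15 F [-2.6 -1.3  6.8]
shift [-0.0003 -0.001   0.0049] turn [ 7.0000e-04  6.0000e-04 -1.2508e+00]
[-0.21285501  0.35581353  0.02541636] 41.04090750217438 0.5057798402053459
((643.1978759765625, -24.056724548339844), (13.175509452819824, 189.24850463867188), 8.36237621307373)
green [166.4 347.7] 244 [690.6 -68.9] ledge [675.  -65.4]
green [171.8 300.7] 251 [676.2  30.7] ledge [661.4  29.3]
green [234.3 375.4] 177 [706.7 109.3] ledge [659.   15.2]
green [254.4 402.1] 238 [723.2   5.8] ledge [673.6 -76.5]
```

>>> jog_arm(
  series="0 0 0 0 0 0.1 -1; 0 0 0 0 0 0.2 -1; 0 0 0 0 0 0.3 -1; 0 0 0 0 0 0.4 -1; 0 0 0 0 0 0.5 -1; 0 0 0 0 0 0.6 -1; 0 0 0 0 0 0.7 -1; 0 0 0 0 0 0.7 -1",
)

```text
time_s: 39.98
eef_pos: [634.3, 149.8, 140.0]
ee_rot: [0.0, 1.0, 0.009, 0.0]
force: [-3.1, -0.5, 5.6]
grip_width: 0.157
grip_force: 41.1
```

```bash
python3 go.py 634 149.8 138 86.6; python3 tq.py; python3 gap.py;python3 lids.py | grep -v z102
```

```text
t 39.975 pos [634.3 149.8 140. ] psi -89.0 q [ 0.05  0.68  1.21 -0.    1.24  1.61] w 0.16 F [-3.1 -0.5  5.6]
shift [-0.0009 -0.0001  0.005 ] turn [ 9.0000e-04  1.0000e-04 -1.9507e+00]
[-0.11660515  0.48709114  0.00260231] 41.072242856025696 1.6053321222511103
((643.1549682617188, -24.0628662109375), (13.161663055419922, 189.25064086914062), 8.389572143554688)
green [166.4 347.7] 244 [690.6 -68.9] ledge [675.  -65.4]
green [171.8 300.7] 251 [676.2  30.7] ledge [661.4  29.3]
green [234.3 375.3] 175 [706.5 109.4] ledge [658.8  15.2]
green [254.3 402.2] 239 [723.4   5.8] ledge [673.8 -76.5]
```

The jaw has stopped and the last 1.1 rad moved nothing, so the clutch is slipping. I'm releasing and checking the knob marks.

>>> jog_arm(
  series="0 0 0 0 0 0 0.1; 0 0 0 0 0 0 0.1; 0 0 0 0 0 0 0.1; 0 0 -0.12 0 0 0 0.1; 0 0 -0.3 0 0 0 0.1; -0.1 0 -0.3 0 0 0 0.1; -0.25 0 -0.3 0 0 0 0.1; -0.4 0 -0.3 0 0 0 0.1; -0.4 0 -0.3 0 0 0 0.1; -0.4 0 -0.3 0 0 0 0.1",
)

```text
time_s: 41.38
eef_pos: [474.9, 146.6, 259.6]
ee_rot: [-0.0, 1.0, 0.01, 0.001]
force: [1.0, -0.7, 0.1]
grip_width: 0.551
grip_force: 0.0
```

```bash
python3 gap.py; python3 lids.py | grep -v z102; python3 - <<'E'
from h import *
t,s,w=capture('top'),capture('side'),capture('wrist')
k=cv2.resize(t['img'][140:230,205:395],(760,360),interpolation=cv2.INTER_CUBIC)
a=cv2.resize(s['img'][190:430,240:460],(220,240)); 
b=cv2.resize(t['img'][90:330,130:530],(400,240))
cv2.imwrite('pics/c8.png',np.vstack([k,np.hstack([a,b,np.zeros((240,140,3),np.uint8)])])[:,:,::-1])
print(sense()['eef_pos'],sense()['grip_width'])
E
```

```text
((643.0447387695312, -23.79004669189453), (13.171045303344727, 188.682861328125), 8.436537742614746)
green [166.4 347.8] 250 [690.7 -69. ] ledge [675.1 -65.6]
green [171.8 300.6] 255 [676.3  30.9] ledge [661.4  29.4]
green [234.  375.3] 184 [707.1 111. ] ledge [659.3  16.7]
green [254.6 401.9] 229 [722.3   5. ] ledge [672.8 -77.2]
[474.8146262  146.57375924 258.73027285] 0.5516725426305819
```

View pics/c8.png

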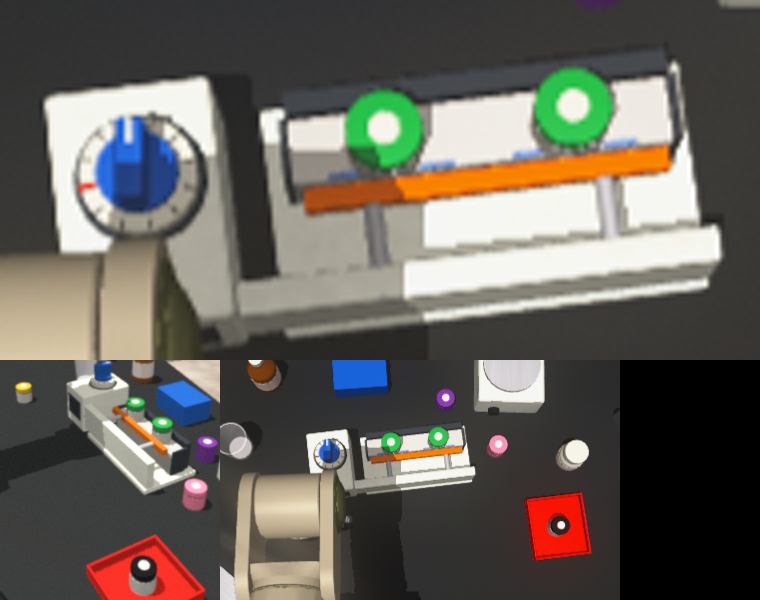

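The white cap mark now leads the red sleeve mark by about 100°. At the start they were nearly aligned, so the clutch has slipped well over an eighth of a turn. Both green pots are clamped at the fence, the spent pot stands in the tray, and the bystanders haven't moved.

```bash
python3 -c "
from rig import *
print(finish_job())"
```

```text
the job is handed in; nothing more can be done
None
```

The job is handed in: the one spent pot stands in the red tray, both fresh pots are clamped upright against the fence with the knob's clutch slipped by roughly a quarter turn, and the standard and other bench items were left alone.

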